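# Clamp a glued-up panel in the bench press

## Task

Clamp the glued-up panel that lies in the bench press: lift the red crank handle out of its parking fork and swing it up until it snaps upright on the handwheel, then wind the wheel clockwise until the rubber-faced platen grips the panel firmly. Stop once the wheel has gone clearly stiff, without forcing it, and leave the handle standing up; do not shift the panel or disturb the other things on the bench.

Things in the scene. Friction and masses are not known exactly. Their poses are not given: they have to be found in the camera images.
- press: Green bench glue press, fixed: bed plate 220 (x) x 330 (y) x 18 mm, two columns 28 mm thick at y = +-125 mm, crosshead 70 x 310 mm whose top is 185 mm above the bench. Origin: centre of the bed's underside, on the bench, on the wheel's axis; z up. The parking fork stands on the crosshead's -y end, 125 mm from the wheel's axis: two prongs 34 mm apart, tops 235 mm above the bench. The crank handle lies in it and so locks the wheel.
- hub (a point): Centre of the dark handwheel, 215 mm above the bench, axis vertical. Rim 156 mm over all, 16 mm thick; three spokes; hub top 232 mm above the bench.
- wheel (a joint): Turn of the handwheel in rad: 0 at the start, grows clockwise seen from above; 12 mm of platen travel per turn. Needs about 8 N at the crank handle to run free (it is stiff and stays where it is left) and visibly more once the platen bites: about 2.5 N more at the handle for each 100 N of clamping; some 60 N of clamping come with each mm of squeeze. Let go, the screw holds up to about 290 N.
- crank (a joint): Fold of the crank handle in rad: 0 lying outwards in the fork, 1.571 upright (end stop). Let go below about 0.9 it falls back, up to 1.05 it may hang on the catch, not latched. The spring catch resists from about 0.75 (up to some 8 N at the grip's end), then snaps it upright; once latched, a pull of more than about 9 N outwards at the grip's end can fold it again. It is clear of the fork above 0.4.
- pivot (a point): Hinge of the crank handle on the wheel's rim, 70 mm from the wheel's axis, 228 mm above the bench. The hinge axis is level and tangent to the rim; the handle swings in the upright plane through the wheel's axis.
- grip_end (a point): Centre of the rounded end of the handle's red grip, on its axis, 88 mm from the hinge (the tip lies 12 mm beyond). The grip is a freely revolving sleeve 24 mm thick, from 17 to 100 mm from the hinge. Parked: level, this point 158 mm from the wheel's axis, 228 mm above the bench; 36 mm of grip stand out beyond the fork, free all round and open below. Upright: this point 316, the tip 328 mm above the bench.
- pad: Black rubber face under the steel platen, 150 x 190 x 10 mm; origin at the centre of its upper side. Its lower side starts 74 mm above the bench and comes down as the wheel is wound. It squeezes by up to 9 mm.
- panel_a: Glued-up wooden panel of three layers, 160 x 170 x 34 mm, about 0.65 kg; origin at the centre of its underside. One of the two panels lies on the press bed under the platen (18 mm above the bench), the other, the spare, on a plywood board beside the press.
- panel_b: Glued-up wooden panel of four layers, 160 x 170 x 42 mm, about 0.8 kg; origin at the centre of its underside. In the press or spare, as panel_a.
- mallet: Wooden joiner's mallet lying on the bench, head 75 x 135 x 65 mm, origin under the head, handle along -x, 250 mm.
- chisel: Chisel lying on the bench, 255 mm long along x, origin underneath near its ferrule.
- glue: Yellow glue bottle standing on the bench, 64 mm across, 170 mm tall, origin under its centre.
- tape: Roll of blue tape lying flat, 104 mm across, 25 mm high, origin under its centre.
- plane: Steel block plane, 160 x 48 mm, 60 mm high, origin under its centre.
- square: Try square lying on the bench, dark stock 115 mm (y), blade 160 mm (x), origin under the stock.
Not all that is in view belongs to the job. What is shaped like the panel_a but blue is not meant.

How it is judged:
By the outcome, as a careful person would: the job done as asked, in the order asked, and still so for the second after the job is handed in, with the robot touching nothing.
It also fails if it takes over 67 s, if anything falls off the work surface, if the arm or the gripper's body presses on something with over 40 N, if the wrist force passes 120 N, or if a joint passes its speed limit or range.

## Robot

A 6-joint arm with a two-finger parallel gripper is mounted at the origin on the work surface. World frame = base frame: x ahead of the robot, y to its left, z up, the work surface at z = 0. Lengths are in m, angles in rad, forces in N, time in s.
With the tool pointing down it reaches from about 0.3 to 0.875 m from the base axis. Payload 6.4 kg.
Tool frame: the origin (TCP) lies between the finger pads; the fingertips stand 8 mm ahead of it and the grasp point (between the pads) lies 11 mm behind it; z points along the fingers, x is the direction in which the jaws open and shut, and the axes are right-handed (so a half turn about z gives the same grasp; the last joint's range is limited). The gripper opens to 85 mm and grips with 20 to 120 N. Pads are 22 mm wide; open, the fingers measure 114 mm over their backs; the gripper's body (76 mm by 85 mm) begins 54 mm behind the grasp point. The pads swing forward as they close: fully open they stand 13 mm farther back than shut.
Start: joints at [-1.417, 0.181, 1.607, -0, 1.354, -0.206], TCP at [0.202, -0.538, 0.239] pointing down, gripper open.
Joint ranges: [-2.99, 2.99], [-0.89, 2.07], [0.3, 2.58], [-1.14, 4.28], [0, 2.63], [-3.12, 3.12]. Speed limits (rad/s): [2.57, 2.57, 3.01, 3.14, 3.14, 3.14].

## Interface

Orientations are given as a unit quaternion [x, y, z, w].
In Python, from bench import robot gives the robot as it stands. The module is installed in compiled form; this text tells all that it offers.
- The arm moves only by the tool apply_moves, never from a script. Its argument "series" is one flat list of numbers, 7 for each row, row after row: the shift along the world's x, y, z in mm, then the turn, a rotation vector about the world's x, y, z in rad, then the opening, from 0 (shut) to 1 (fully open). A call has 1 to 5 rows; each row is the pose to reach, as a shift and turn from the pose commanded when the call began; what a row does not reach only later rows make up. A row lasts 1/8 s, in which the tool goes at most 62.5 mm and 10.7 degrees, less where a joint would pass 70% of its speed; a pose out of reach is approached as far as the arm can. A call with a gripper value outside its range is refused whole. The fingers move at their own pace and stop on an object; the grip force is fixed at half the most. Time passes only in rows, so rows that repeat a pose let the fingers close. It gives the time, the measured TCP pose, the force and the opening at its end, in the units of the state.
- robot.read_state(): the state, without advancing time (a new reading comes with each control period).
- robot.camera(name): name is "side" or "top"; returns (picture, depth): 420x560x3 uint8, blue, green, red; 420x560 float32, m along the optical axis (not along the pixel's ray), 0 where there is no reading.
- robot.camera_model(name): a dict with "mtx" (3x3 intrinsics, pixels), "k1" (the pictures are not rectified: a ray, as slopes to the right and down, at radius r is drawn at 1 + k1 r^2 times it, then the intrinsics apply), "world_to_cam" (4x4, takes a point from world to camera coordinates). Camera axes: x right, y up, looking along -z (the intrinsics and any distortion apply to the point x, -y, -z); pixel columns grow to the right and rows downward; lengths in m; the calibration is good to about 2 mm. A picture is of the moment at which its call begins. camera_model takes no time and is no camera call.
- robot.finish_job(): hands the job in, once; it reports no verdict.
Trained networks look in the newest picture that a camera, given by its name, has taken for a name from the list of things; names that differ only in an ending like _2 or _b are one class to them, and where a whole thing is asked for, a point or a joint stands for the part that bears it (a point fixed in the world has none). Each returns a list of dicts, best first, with "conf" (0 to 1); they miss things now and then, are a little off and sometimes report something else, mostly with a low value. They report only what shows in the picture. A call takes as long as a camera call. They do not tell look-alikes from the thing itself.
- robot.boxes_of(thing, camera): "xy" ([column, row] in pixels, amid what is visible of it).
- robot.trace(thing, camera): "pixels" (420x560 bool, what is visible of it) and "xy" ([column, row] in pixels, amid what is visible of it).
- robot.landmark_of(thing, camera): "xy" ([column, row] in pixels: a listed point, or the origin of a listed thing).
The state is a dict: "t": time; "q": joint angles; "qvel": joint speeds; "tau": joint torques, N m; "position": TCP position; "tcp_rot": TCP orientation; "contact_force": force on the tool from outside, world axes, zero at the start; "torque": the same for the moment, N m; "width": finger opening in m.
Only numpy, scipy, OpenCV 4.12 (cv2) and the standard library are available. Lean on these libraries where they do the work, as an engineer would, in place of code of your own. Each camera call takes 0.05 s, during which the arm holds its last target.

## Working session

There is one attempt and no reset: what is moved stays moved. The work goes in short steps, Python scripts to look and compute and a tool call to move; the robot and the scene stay as the last step left them, time stands still between calls to the robot, and variables do not carry over. Pictures are saved under pics/ and viewed, and the job is handed in when it is done.

Besides the shell and the picture viewer there is one more tool, called as name(argument=value, ...), one argument or row to a line, values as JSON. apply_moves: Moves the arm, as the interface text tells. Its arguments: {"type":"object","properties":{"series":{"type":"array","items":{"type":"number"}}},"required":["series"]}

```bash
mkdir -p pics; cat > h.py <<'E'
import numpy as np, cv2
from bench import robot
def px2w(cam,xy,depth=None,z=None):
    m=robot.camera_model(cam);K=np.array(m["mtx"]);k1=m["k1"];T=np.array(m["world_to_cam"])
    d=np.array([(xy[0]-K[0,2])/K[0,0],(xy[1]-K[1,2])/K[1,1]])
    u=d.copy()
    for _ in range(30): u=d/(1+k1*(u@u))
    ray=np.array([u[0],-u[1],-1.0])
    R=T[:3,:3];t=T[:3,3];c=-R.T@t;r=R.T@ray
    s=depth if depth is not None else (z-c[2])/r[2]
    return c+s*r
def w2px(cam,p):
    m=robot.camera_model(cam);K=np.array(m["mtx"]);k1=m["k1"];T=np.array(m["world_to_cam"])
    q=T[:3,:3]@np.array(p)+T[:3,3]
    u=np.array([q[0],-q[1]])/-q[2];u=u*(1+k1*(u@u))
    return np.array([K[0,0]*u[0]+K[0,2],K[1,1]*u[1]+K[1,2]])
E
python3 - <<'E'
from h import *
for c in("side","top"):
    p,d=robot.camera(c);cv2.imwrite(f"pics/{c}0.png",p);np.save(f"{c}0.npy",d)
    T=np.array(robot.camera_model(c)["world_to_cam"]);print(c,-T[:3,:3].T@T[:3,3])
    for n,z in(("hub",.215),("pivot",.228),("grip_end",.228),("press",0)):
        for r in robot.landmark_of(n,c)[:2]:
            x,y=r["xy"];print(n,r["conf"],r["xy"],px2w(c,r["xy"],z=z).round(4),px2w(c,r["xy"],depth=d[int(y),int(x)]).round(4))
s=robot.read_state();print(s["t"],s["position"],s["tcp_rot"],s["contact_force"],s["width"])
E
```

```text
side [-0.16669981  1.00727129  0.88247482]
hub 0.56 [283.7, 180.4] [ 0.572  -0.0308  0.215 ] [ 0.5675 -0.0245  0.219 ]
pivot 0.54 [310.6, 171.9] [ 0.5218 -0.0996  0.228 ] [ 0.5192 -0.0953  0.2305]
pivot 0.24 [284.6, 238.2] [0.3863 0.2303 0.228 ] [0.5304 0.0277 0.0574]
grip_end 0.48 [334.5, 166.0] [ 0.4824 -0.1734  0.228 ] [ 0.4803 -0.1696  0.2301]
press 0.61 [287.6, 238.2] [ 0.5709 -0.0458  0.    ] [0.5242 0.0209 0.0559]
top [0.27152478 0.02145222 1.40415833]
hub 0.64 [306.6, 185.7] [ 0.5769 -0.0545  0.215 ] [ 0.5718 -0.0532  0.2349]
pivot 0.66 [324.4, 202.7] [ 0.5265 -0.1009  0.228 ] [ 0.5249 -0.1001  0.2357]
grip_end 0.91 [354.9, 217.8] [ 0.4853 -0.1818  0.228 ] [ 0.4837 -0.1803  0.2366]
press 0.77 [301.9, 206.5] [ 0.5635 -0.0523  0.    ] [ 0.5419 -0.0468  0.104 ]
0.5 [ 0.20248177 -0.53815731  0.23925692] [ 8.22213740e-01 -5.69178850e-01 -1.03875149e-05 -5.18709018e-05] [-0.67877157 -0.49776667 -0.93001705] 0.08552088555945192
```

View pics/side0.png

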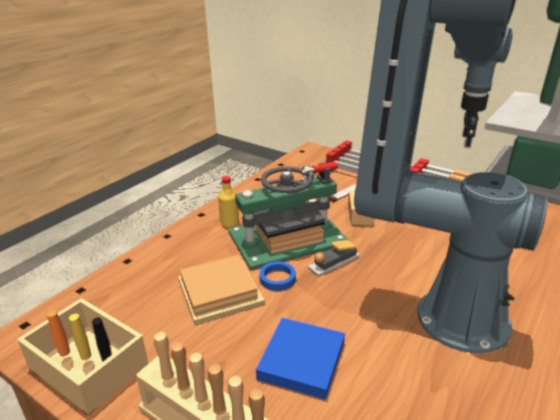

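View pics/top0.png

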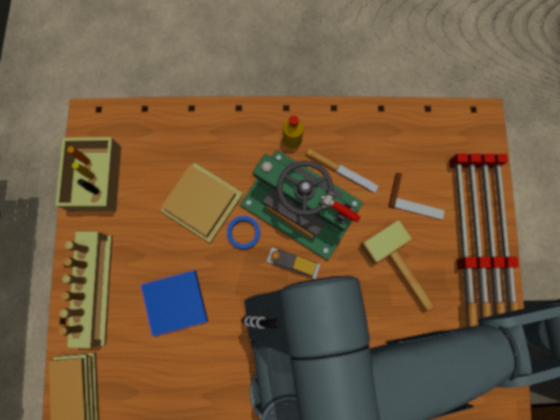

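```bash
python3 - <<'E'
from h import *
p=cv2.imread("pics/top0.png");a=cv2.resize(p[130:280,220:400],None,fx=4.4,fy=4,interpolation=3);cv2.imwrite("pics/topc.png",cv2.resize(p[130:270,230:400],None,fx=4.2,fy=4.2,interpolation=3))
p=cv2.imread("pics/side0.png");cv2.imwrite("pics/sidec.png",cv2.resize(p[140:270,210:370],None,fx=4.5,fy=4.5,interpolation=3))
# red grip pixel analysis, rim
for c in("top","side"):
    p=cv2.imread(f"pics/{c}0.png").astype(int);d=np.load(f"{c}0.npy")
    m=(p[...,2]>140)&(p[...,1]<70)&(p[...,0]<70)
    lo=(320,185,375,235) if c=="top" else (300,150,350,185)
    pts=[]
    for y in range(lo[1],lo[3]):
        for x in range(lo[0],lo[2]):
            if m[y,x]: pts.append(np.r_[px2w(c,(x,y),depth=d[y,x]),x,y])
    pts=np.array(pts);print(c,len(pts));
    P=pts[:,:3];mu=P.mean(0);v=np.linalg.svd(P[:,:2]-mu[:2])[2][0];s=(P[:,:2]-mu[:2])@v
    print(mu.round(4),v.round(4),s.min(),s.max(),np.median(P[:,2]),P[:,2].max())
    for n in("hub","crank"):
        t=robot.trace(n,c)
        for r in t[:1]:
            ys,xs=np.nonzero(r["pixels"]);W=np.array([px2w(c,(x,y),depth=d[y,x]) for x,y in zip(xs,ys)]);
            print(n,r["conf"],r["xy"],len(W),W.mean(0),np.percentile(W,[2,50,98],axis=0).round(3).tolist());np.save(f"tr_{n}_{c}.npy",W)
E
```

```text
top 140
[ 0.5031 -0.1595  0.2338] [-0.3944 -0.919 ] -0.04087341255126506 0.061560929127061535 0.23881054135410296 0.24452178695209326
hub 0.67 [309.8, 191.2] 1598 [ 0.55696527 -0.06749065  0.22827566] [[0.484, -0.178, 0.182], [0.555, -0.062, 0.223], [0.641, 0.021, 0.242]]
crank 0.77 [341.8, 210.1] 362 [ 0.51169443 -0.14300886  0.2339695 ] [[0.479, -0.19, 0.187], [0.511, -0.143, 0.237], [0.546, -0.097, 0.243]]
side 161
[ 0.5614 -0.2747  0.183 ] [-0.4572  0.8894] -0.3494689395232212 1.473010083394165 0.23022193218050802 0.882474820084927
hub 0.48 [319.7, 165.6] 188 [ 0.50172805 -0.12619547  0.23891831] [[0.478, -0.182, 0.22], [0.507, -0.137, 0.233], [0.547, -0.089, 0.239]]
crank 0.5 [317.7, 168.5] 201 [ 0.50224118 -0.1266996   0.23820027] [[0.479, -0.181, 0.22], [0.507, -0.136, 0.233], [0.546, -0.089, 0.239]]
```

View pics/topc.png

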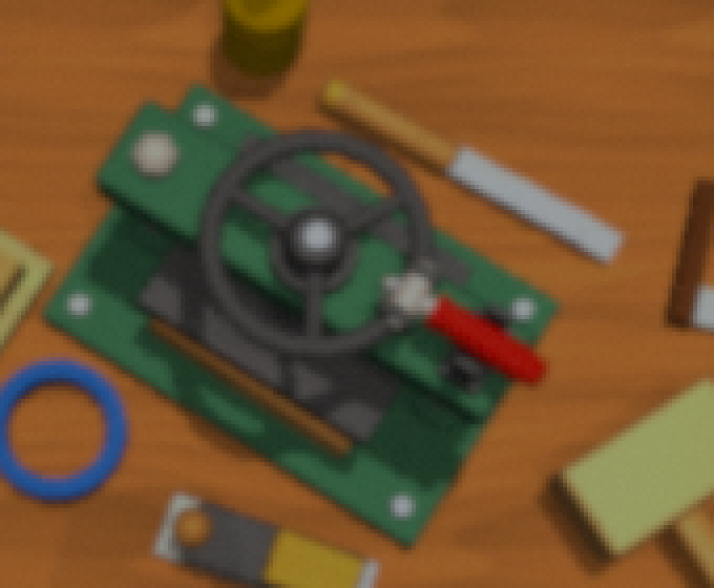

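View pics/sidec.png

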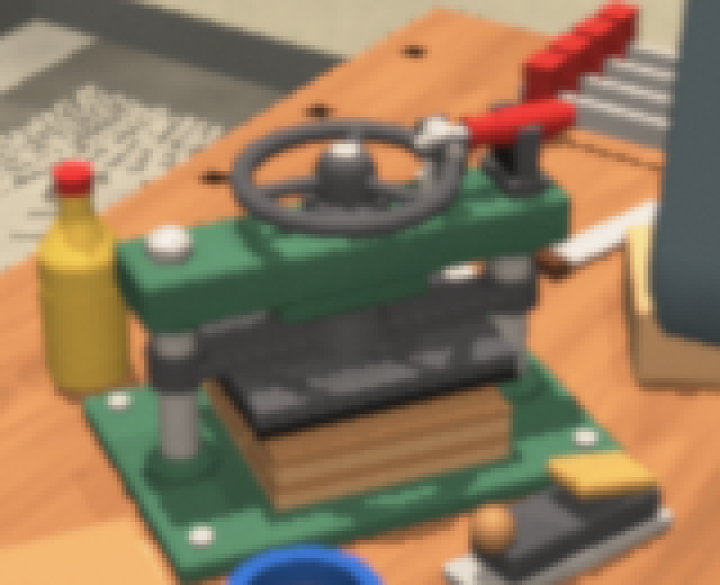

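```bash
cat > fit.py <<'E'
from h import *
from scipy.optimize import least_squares
W=np.load("tr_hub_top.npy");
for lo,hi in((.205,.230),(.21,.226)):
    P=W[(W[:,2]>lo)&(W[:,2]<hi)]
    def f(p):
        r=np.hypot(P[:,0]-p[0],P[:,1]-p[1]);return (r-.071)[(r>.05)&(r<.09)] if False else np.where(np.abs(r-.071)<.02,r-.071,.02)
    s=least_squares(f,[.57,-.053],loss="soft_l1",f_scale=.004);r=np.hypot(*(P[:,:2]-s.x).T);k=abs(r-.071)<.02
    print("hub fit",s.x.round(4),k.sum(),len(P),P[k,2].mean(), r[k].mean())
P=W[W[:,2]>.2275];print("hubtop",[P[np.hypot(P[:,0]-.572,P[:,1]+.053)<.02].mean(0).round(4)])
for c in("top","side"):
    p=cv2.imread(f"pics/{c}0.png").astype(int);d=np.load(f"{c}0.npy");hsv=cv2.cvtColor(p.astype(np.uint8),cv2.COLOR_BGR2HSV)
    m=((hsv[...,0]<6)|(hsv[...,0]>174))&(hsv[...,1]>170)&(hsv[...,2]>90)
    lo=(325,195,365,225) if c=="top" else (305,155,340,180)
    L=[]
    for y in range(lo[1],lo[3]):
        for x in range(lo[0],lo[2]):
            if m[y,x]:
                w=px2w(c,(x,y),depth=d[y,x])
                if abs(w[2]-.23)<.02: L.append(np.r_[w,x,y])
    L=np.array(L);mu=L.mean(0);v=np.linalg.svd(L[:,:2]-mu[:2],full_matrices=False)[2][0];v*=np.sign(-v[1])
    s=(L[:,:2]-mu[:2])@v;o=(L[:,:2]-mu[:2])@[-v[1],v[0]]
    print(c,len(L),mu.round(4),v.round(4),"ang",np.degrees(np.arctan2(v[1],v[0])),"ext",s.min(),s.max(),o.min(),o.max(),"tip",mu[:2]+v*s.max(),"start",mu[:2]+v*s.min())
# crosshead top z~.185
c="top";p=cv2.imread("pics/top0.png");d=np.load("top0.npy");hsv=cv2.cvtColor(p,cv2.COLOR_BGR2HSV)
L=np.array([px2w(c,(x,y),depth=d[y,x]) for y in range(140,260) for x in range(240,370) if 60<hsv[y,x,0]<95 and hsv[y,x,1]>90 and hsv[y,x,2]>50])
for z,t in((.185,.006),(.018,.006)):
    P=L[abs(L[:,2]-z)<t];r=cv2.minAreaRect((P[:,:2]*1000).astype(np.float32));print("rect",z,len(P),r)
E
python3 fit.py
```

```text
hub fit [ 0.5696 -0.05  ] 814 1048 0.22130578857921993 0.06860402432667127
hub fit [ 0.5695 -0.05  ] 769 946 0.2209712690800652 0.06856351445426037
hubtop [array([ 0.5712, -0.0504,  0.2323])]
top 213 [ 5.022000e-01 -1.556000e-01  2.378000e-01  3.454883e+02  2.108779e+02] [-0.5408 -0.8411] ang -122.73825377696578 ext -0.03850664863095195 0.039308135776514465 -0.00906671459782982 0.012422586821297092 tip [ 0.48095261 -0.18864724] start [ 0.52303501 -0.12319334]
side 138 [ 5.00800e-01 -1.48200e-01  2.31500e-01  3.25029e+02  1.66558e+02] [-0.5232 -0.8522] ang -121.54580347706373 ext -0.037789322597571784 0.038700481725031134 -0.011163417478562221 0.013745271518153638 tip [ 0.48060148 -0.18118457] start [ 0.52061942 -0.11599826]Traceback (most recent call last):
  File "fit.py", line 26, in <module>
    L=np.array([px2w(c,(x,y),depth=d[y,x]) for y in range(140,260) for x in range(240,370) if 60<hsv[y,x,0]<95 and hsv[y,x,1]>90 and hsv[y,x,2]>50])
                ~~~~^^^^^^^^^^^^^^^^^^^^^^
  File "h.py", line 4, in px2w
    m=robot.camera_model(cam);K=np.array(m["mtx"]);k1=m["k1"];T=np.array(m["world_to_cam"])
ValueError: time passes only in moves, steps and waits
```

```bash
python3 - <<'E'
import re
s=open('h.py').read().replace('m=robot.camera_model(cam);','m=cm(cam);').replace('def px2w','_c={}\ndef cm(cam):\n    if cam not in _c: _c[cam]=robot.camera_model(cam)\n    return _c[cam]\ndef px2w')
open('h.py','w').write(s)
E
cat > fit2.py <<'E'
from h import *
c="top";p=cv2.imread("pics/top0.png");d=np.load("top0.npy");hsv=cv2.cvtColor(p,cv2.COLOR_BGR2HSV)
L=np.array([px2w(c,(x,y),depth=d[y,x]) for y in range(140,260) for x in range(240,370) if 60<hsv[y,x,0]<95 and hsv[y,x,1]>90 and hsv[y,x,2]>40])
for z,t in((.185,.008),(.018,.008)):
    P=L[abs(L[:,2]-z)<t];r=cv2.minAreaRect((P[:,:2]*1000).astype(np.float32));print("rect",z,len(P),np.median(P[:,2]),r)
E
python3 fit2.py
```

```text
rect 0.185 1138 0.18446003044836967 ((571.45263671875, -50.420074462890625), (302.67156982421875, 71.41282653808594), 57.84799575805664)
rect 0.018 1721 0.017971233321055102 ((570.2520751953125, -48.57914733886719), (320.35467529296875, 212.91513061523438), 57.534690856933594)
```

apply_moves(
  series=[31.5,39.3,20,0,0,0.072,1,63,78.6,40,0,0,0.144,1,94.5,118,60,0,0,0.216,1,126,157,80,0,0,0.288,1,158,196.5,91,0,0,0.36,1],
)

```text
t: 1.32
position: [0.3615, -0.3407, 0.3318]
tcp_rot: [0.911, -0.412, 0.001, 0.001]
contact_force: [1.5, -0.6, -0.6]
width: 0.0851
```

apply_moves(
  series=[31.5,39.3,0,0,0,0.072,1,63,78.6,0,0,0,0.144,1,94.5,118,0,0,0,0.216,1,126,157,0,0,0,0.2875,1,126,157,0,0,0,0.2875,1],
)

```text
t: 1.95
position: [0.4878, -0.182, 0.3303]
tcp_rot: [0.961, -0.275, 0.0, -0.0]
contact_force: [-0.3, -0.2, 0.3]
width: 0.0852
```

```bash
cat > st.py <<'E'
from h import *
from scipy.spatial.transform import Rotation as R
s=robot.read_state();r=R.from_quat(s["tcp_rot"]).as_matrix();
print(s["t"],np.round(s["position"],4),"yaw x",np.degrees(np.arctan2(r[1,0],r[0,0])).round(2),"z",r[:,2].round(3),"F",np.round(s["contact_force"],1),"w",s["width"],"q",np.round(s["q"],2))
E
python3 st.py
```

```text
1.95 [ 0.4878 -0.182   0.3303] yaw x -31.98 z [ 0.     0.001 -1.   ] F [-0.3 -0.2  0.3] w 0.08516581058340753 q [-0.59 -0.01  1.63  0.    1.52 -0.03]
```

apply_moves(
  series=[0,0,-40,0,0,0,1,0,0,-75,0,0,0,1,0,0,-100,0,0,0,1,0,0,-115,0,0,0,1,0,0,-115,0,0,0,1],
)

```text
t: 2.58
position: [0.4857, -0.185, 0.2145]
tcp_rot: [0.96, -0.279, -0.001, -0.0]
contact_force: [-0.1, -0.7, -0.3]
width: 0.0851
```

```bash
python3 st.py; python3 - <<'E'
from h import *
p,d=robot.camera("side");cv2.imwrite("pics/s1.png",cv2.resize(p[100:250,230:430],None,fx=4,fy=4,interpolation=3))
p,d=robot.camera("top");cv2.imwrite("pics/t1.png",cv2.resize(p[130:270,270:430],None,fx=4,fy=4,interpolation=3))
E
```

```text
2.575 [ 0.4857 -0.185   0.2145] yaw x -32.35 z [-0.002  0.001 -1.   ] F [-0.1 -0.7 -0.3] w 0.08507584962983687 q [-0.59  0.08  1.77 -0.    1.29 -0.03]
```

View pics/s1.png

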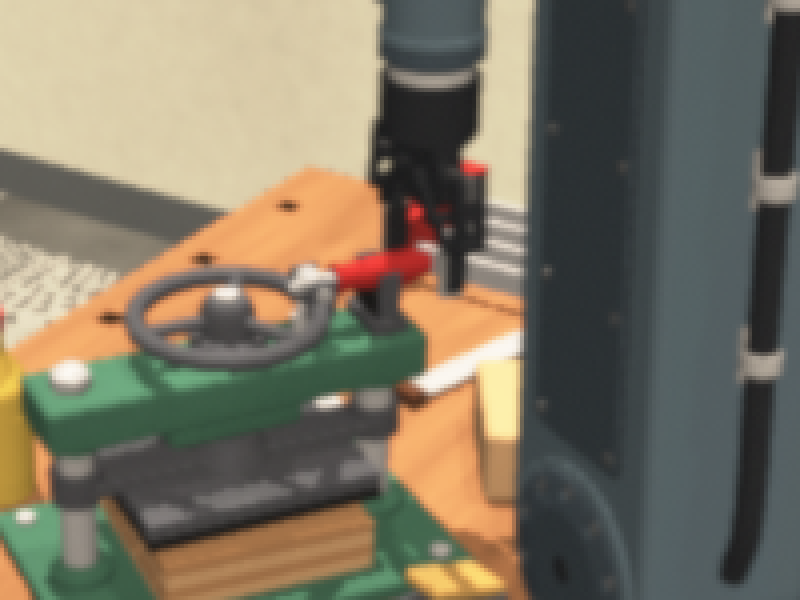

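View pics/t1.png

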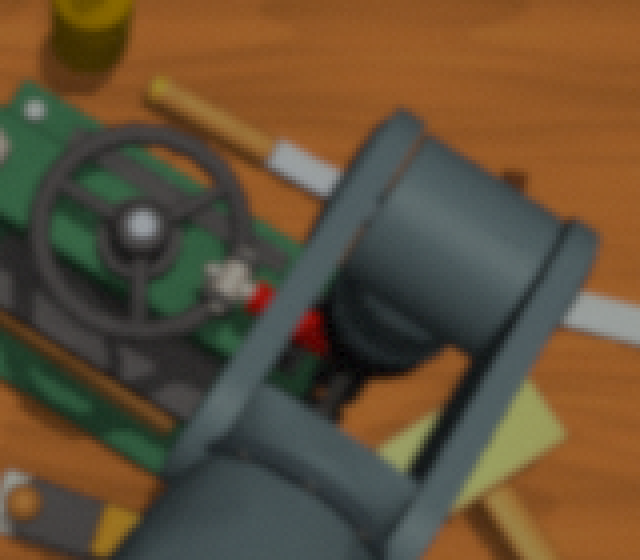

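apply_moves(
  series=[2,3,0,0,0,0,1,2,3,0,0,0,0,0,2,3,0,0,0,0,0,2,3,0,0,0,0,0,2,3,0,0,0,0,0],
)

```text
t: 3.3
position: [0.4883, -0.1816, 0.2153]
tcp_rot: [0.961, -0.278, -0.0, -0.0]
contact_force: [0.2, 0.6, 1.0]
width: 0.0219
```

apply_moves(
  series=[0,0,0,0,0,0,0,0,0,0,0,0,0,0,0,0,0,0,0,0,0],
)

```text
t: 3.68
position: [0.4884, -0.1816, 0.2153]
tcp_rot: [0.961, -0.278, -0.0, -0.0]
contact_force: [-0.9, 1.2, 1.9]
width: 0.022
```

```bash
python3 st.py
```

```text
3.675 [ 0.4884 -0.1816  0.2153] yaw x -32.28 z [-0.  0. -1.] F [-0.9  1.2  1.9] w 0.02200174111056542 q [-0.58  0.08  1.77 -0.    1.29 -0.02]
```

apply_moves(
  series=[0.2,0.4,9,0,0,0,0,1,1.6,17.8,0,0,0,0,2.3,3.6,26.4,0,0,0,0,4,6.3,34.8,0,0,0,0,4,6.3,34.8,0,0,0,0],
)

```text
t: 4.3
position: [0.4926, -0.1749, 0.2507]
tcp_rot: [0.961, -0.278, 0.0, -0.0]
contact_force: [-1.2, 2.0, -4.8]
width: 0.0221
```

```bash
cat > look.py <<'E'
import sys
from h import *
n=sys.argv[1]
p,d=robot.camera("side");cv2.imwrite(f"pics/{n}.png",cv2.resize(p[80:250,230:410],None,fx=3.5,fy=3.5,interpolation=3))
E
python3 look.py s2; python3 st.py
```

```text
4.35 [ 0.4925 -0.1751  0.2503] yaw x -32.25 z [ 0.  0. -1.] F [-1.2  1.6 -4.2] w 0.02156758729064822 q [-0.57  0.05  1.73  0.    1.36 -0.01]
```

View pics/s2.png

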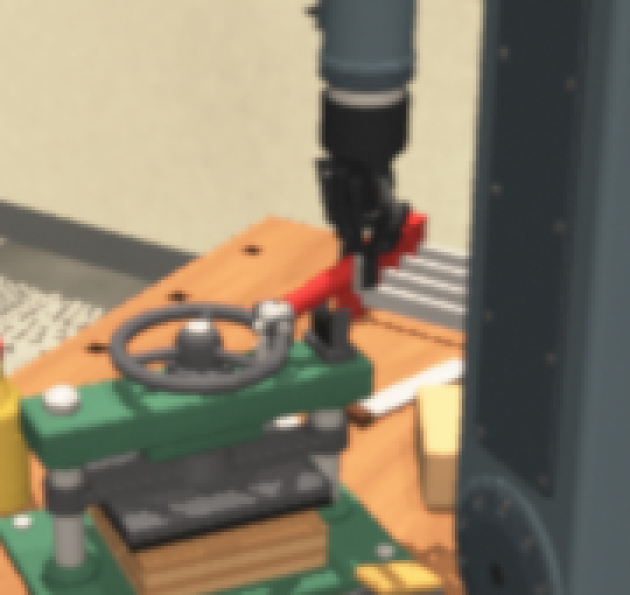

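apply_moves(
  series=[3.8,6.1,13,0,0,0,0,8.9,14,24.6,0,0,0,0,14.8,23.5,34.4,0,0,0,0,21.7,34.3,42,0,0,0,0,29.1,46.1,47.4,0,0,0,0],
)

```text
t: 4.97
position: [0.5216, -0.129, 0.2982]
tcp_rot: [0.961, -0.278, -0.0, 0.001]
contact_force: [-4.1, -3.3, -8.2]
width: 0.0219
```

```bash
python3 look.py s3; python3 st.py
```

```text
5.025 [ 0.5227 -0.1274  0.2988] yaw x -32.24 z [ 0.001  0.    -1.   ] F [-2.   1.3 -2.6] w 0.021395072103006813 q [-0.46  0.05  1.63  0.    1.46  0.1 ]
```

View pics/s3.png

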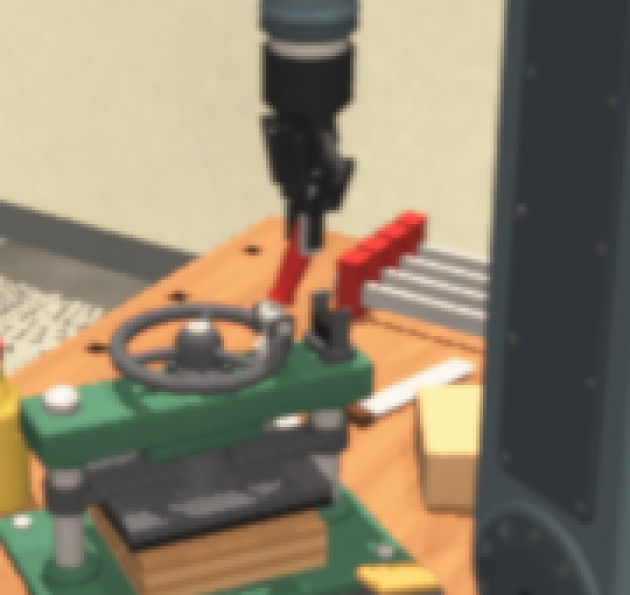

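apply_moves(
  series=[6,9.5,2.2,0,0,0,0,10,16,3.1,0,0,0,0,12.6,20,3.3,0,0,0,0,14.2,22.5,3.3,0,0,0,0,14.2,22.5,3.3,0,0,0,0],
)

```text
t: 5.65
position: [0.5359, -0.1069, 0.3015]
tcp_rot: [0.961, -0.278, 0.0, 0.0]
contact_force: [-4.8, -0.7, 0.8]
width: 0.0217
```

```bash
python3 look.py s4; python3 st.py
```

```text
5.7 [ 0.5359 -0.1069  0.3016] yaw x -32.29 z [ 0.    -0.001 -1.   ] F [-4.8 -1.   0.7] w 0.021786745174739004 q [-0.41  0.07  1.6  -0.    1.47  0.15]
```

View pics/s4.png

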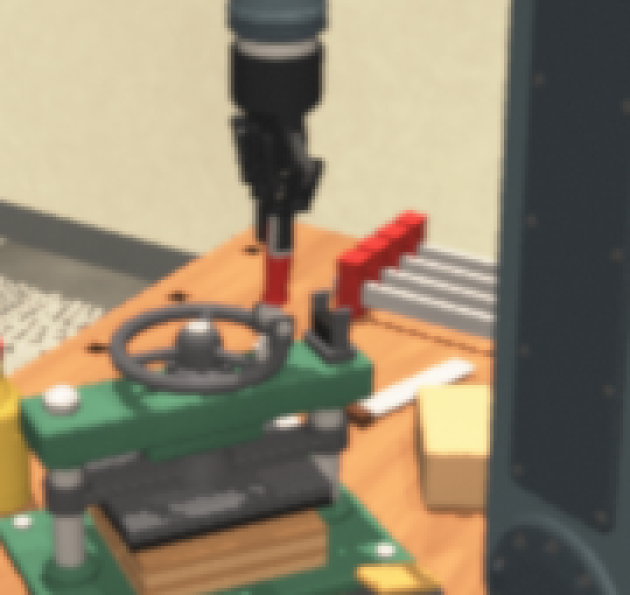

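apply_moves(
  series=[-1,-1.6,0,0,0,0,0.7,-1,-1.6,0,0,0,0,0.7,-1,-1.6,-12,0,0,0,0.7,-1,-1.6,-28,0,0,0,0.7,-1,-1.6,-28,0,0,0,0.7],
)

```text
t: 6.32
position: [0.5336, -0.1079, 0.2703]
tcp_rot: [0.961, -0.278, -0.002, -0.0]
contact_force: [-0.2, -1.0, -0.1]
width: 0.06
```

```bash
python3 look.py s5; python3 st.py
```

```text
6.375 [ 0.5341 -0.1081  0.2714] yaw x -32.29 z [-0.002  0.001 -1.   ] F [-0.2  0.   0.6] w 0.05992732106204395 q [-0.42  0.09  1.64  0.    1.41  0.15]
```

View pics/s5.png

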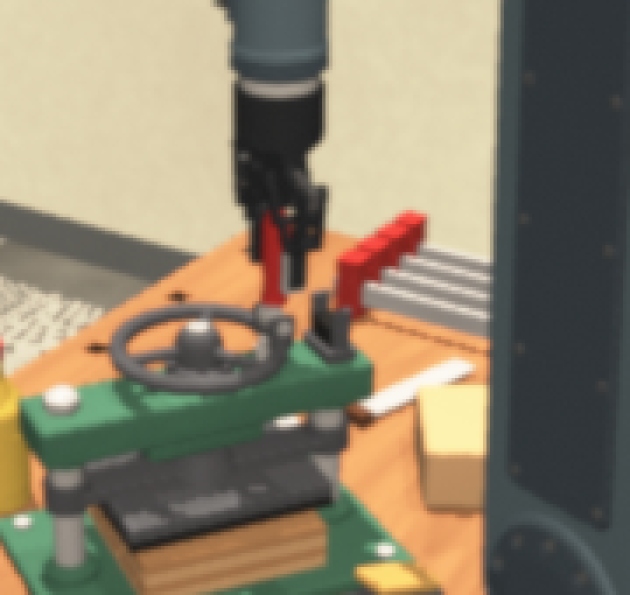

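apply_moves(
  series=[0,0,0,0,0,0,0,0,0,0,0,0,0,0,0,0,0,0,0,0,0],
)

```text
t: 6.75
position: [0.5347, -0.1083, 0.2735]
tcp_rot: [0.961, -0.278, 0.0, -0.0]
contact_force: [-2.5, 1.3, 3.7]
width: 0.0227
```

```bash
python3 st.py; python3 - <<'E'
import numpy as np
r=70;a0=-122.3
def p(a): return r*np.array([np.cos(np.radians(a)),np.sin(np.radians(a))])
for k in range(14):
    b=a0-90*k
    print(k,b,[ (p(b-s)-p(b)).round(1).tolist() for s in (18,36,54,72,90)])
E
```

```text
6.75 [ 0.5347 -0.1083  0.2735] yaw x -32.28 z [ 0.  0. -1.] F [-2.5  1.3  3.7] w 0.02266723937899241 q [-0.42  0.09  1.64  0.    1.41  0.15]
0 -122.3 [[-16.5, 14.5], [-27.6, 33.3], [-32.4, 54.7], [-30.4, 76.5], [-21.8, 96.6]]
1 -212.3 [[14.5, 16.5], [33.3, 27.6], [54.7, 32.4], [76.5, 30.4], [96.6, 21.8]]
2 -302.3 [[16.5, -14.5], [27.6, -33.3], [32.4, -54.7], [30.4, -76.5], [21.8, -96.6]]
3 -392.3 [[-14.5, -16.5], [-33.3, -27.6], [-54.7, -32.4], [-76.5, -30.4], [-96.6, -21.8]]
4 -482.3 [[-16.5, 14.5], [-27.6, 33.3], [-32.4, 54.7], [-30.4, 76.5], [-21.8, 96.6]]
5 -572.3 [[14.5, 16.5], [33.3, 27.6], [54.7, 32.4], [76.5, 30.4], [96.6, 21.8]]
6 -662.3 [[16.5, -14.5], [27.6, -33.3], [32.4, -54.7], [30.4, -76.5], [21.8, -96.6]]
7 -752.3 [[-14.5, -16.5], [-33.3, -27.6], [-54.7, -32.4], [-76.5, -30.4], [-96.6, -21.8]]
8 -842.3 [[-16.5, 14.5], [-27.6, 33.3], [-32.4, 54.7], [-30.4, 76.5], [-21.8, 96.6]]
9 -932.3 [[14.5, 16.5], [33.3, 27.6], [54.7, 32.4], [76.5, 30.4], [96.6, 21.8]]
10 -1022.3 [[16.5, -14.5], [27.6, -33.3], [32.4, -54.7], [30.4, -76.5], [21.8, -96.6]]
11 -1112.3 [[-14.5, -16.5], [-33.3, -27.6], [-54.7, -32.4], [-76.5, -30.4], [-96.6, -21.8]]
12 -1202.3 [[-16.5, 14.5], [-27.6, 33.3], [-32.4, 54.7], [-30.4, 76.5], [-21.8, 96.6]]
13 -1292.3 [[14.5, 16.5], [33.3, 27.6], [54.7, 32.4], [76.5, 30.4], [96.6, 21.8]]
```

apply_moves(
  series=[-8.8,6.6,0,0,0,0,0,-16.5,14.5,0,0,0,0,0,-22.8,23.4,0,0,0,0,0,-27.6,33.3,0,0,0,0,0,-27.6,33.3,0,0,0,0,0],
)

```text
t: 7.38
position: [0.5074, -0.0756, 0.2735]
tcp_rot: [0.961, -0.278, 0.001, 0.001]
contact_force: [-0.9, -2.2, 2.2]
width: 0.0228
```

```bash
cat >> st.py <<'E'
C=np.array([.571,-.0503]);v=np.array(s["position"][:2])-C;r_=np.hypot(*v);a=np.degrees(np.arctan2(v[1],v[0]));u=v/r_
F=np.array(s["contact_force"][:2]);print("r",r_.round(4),"ang",a.round(1),"F radial(out+)",(F@u).round(1),"F resist(ccw+)",(F@[-u[1],u[0]]).round(1))
E
python3 st.py; python3 look.py s6
```

```text
7.375 [ 0.5074 -0.0756  0.2735] yaw x -32.27 z [ 0.002 -0.002 -1.   ] F [-0.9 -2.2  2.2] w 0.022786128417294806 q [-0.38  0.01  1.72 -0.    1.41  0.18]
r 0.0684 ang -158.3 F radial(out+) 1.7 F resist(ccw+) 1.7
```

View pics/s6.png

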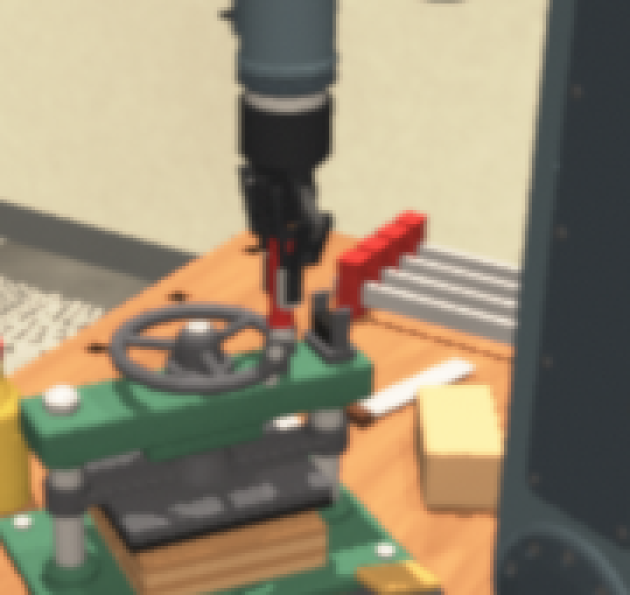

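```bash
cat > tab.py <<'E'
import sys,numpy as np
r=68.5;b=float(sys.argv[1]);st=[float(x) for x in sys.argv[2].split(",")]
p=lambda a:r*np.array([np.cos(np.radians(a)),np.sin(np.radians(a))])
for k in range(4):
    print(b-st[-1]*k,[ (p(b-st[-1]*k-s)-p(b-st[-1]*k)).round(1).tolist() for s in st])
E
python3 tab.py -158.3 18,36,54,72,90
```

```text
-158.3 [[-4.7, 20.9], [-2.7, 42.2], [5.7, 61.9], [19.9, 78.0], [38.3, 89.0]]
-248.3 [[20.9, 4.7], [42.2, 2.7], [61.9, -5.7], [78.0, -19.9], [89.0, -38.3]]
-338.3 [[4.7, -20.9], [2.7, -42.2], [-5.7, -61.9], [-19.9, -78.0], [-38.3, -89.0]]
-428.3 [[-20.9, -4.7], [-42.2, -2.7], [-61.9, 5.7], [-78.0, 19.9], [-89.0, 38.3]]
```

apply_moves(
  series=[-4.7,20.9,0,0,0,0,0,-2.7,42.2,0,0,0,0,0,5.7,61.9,0,0,0,0,0,19.9,78,0,0,0,0,0,38.3,89,0,0,0,0,0],
)

```text
t: 8.05
position: [0.5435, 0.0158, 0.2734]
tcp_rot: [0.961, -0.278, -0.003, -0.0]
contact_force: [-9.7, 0.5, 11.3]
width: 0.0227
```

```bash
python3 st.py; python3 look.py s7
```

```text
8.05 [0.5435 0.0158 0.2734] yaw x -32.24 z [-0.006  0.002 -1.   ] F [-9.7  0.5 11.3] w 0.0226718418304927 q [-0.19  0.09  1.64  0.    1.42  0.37]
r 0.0716 ang 112.6 F radial(out+) 4.2 F resist(ccw+) 8.7
```

View pics/s7.png

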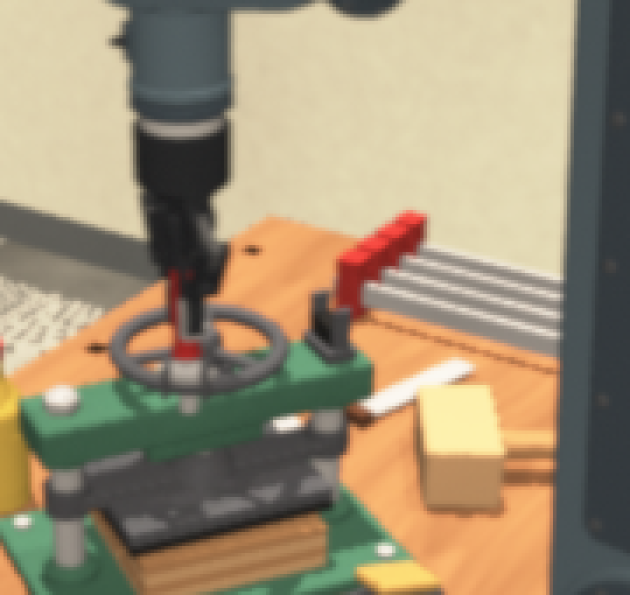

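apply_moves(
  series=[20.9,4.7,0,0,0,0,0,42.2,2.7,0,0,0,0,0,61.9,-5.7,0,0,0,0,0,78,-19.9,0,0,0,0,0,89,-38.3,0,0,0,0,0],
)

```text
t: 8.72
position: [0.6363, -0.0203, 0.2736]
tcp_rot: [0.961, -0.277, 0.001, -0.004]
contact_force: [1.7, 9.3, 7.0]
width: 0.0228
```

```bash
python3 st.py
```

```text
8.725 [ 0.6363 -0.0203  0.2736] yaw x -32.12 z [ 0.003  0.007 -1.   ] F [1.7 9.3 7. ] w 0.022802574772379583 q [-0.22  0.29  1.41  0.01  1.44  0.34]
r 0.0718 ang 24.7 F radial(out+) 5.5 F resist(ccw+) 7.8
```

apply_moves(
  series=[4.7,-20.9,0,0,0,0,0,2.7,-42.2,0,0,0,0,0,-5.7,-61.9,0,0,0,0,0,-19.9,-78,0,0,0,0,0,-38.3,-89,0,0,0,0,0],
)

```text
t: 9.35
position: [0.5981, -0.113, 0.2736]
tcp_rot: [0.961, -0.278, 0.002, -0.002]
contact_force: [6.2, 6.5, 4.1]
width: 0.0225
```

```bash
python3 st.py;python3 look.py s8
```

```text
9.35 [ 0.5981 -0.113   0.2736] yaw x -32.27 z [ 0.006  0.002 -1.   ] F [6.2 6.5 4.1] w 0.022532624896159408 q [-0.38  0.23  1.48  0.    1.43  0.18]
r 0.0683 ang -66.6 F radial(out+) -3.5 F resist(ccw+) 8.3
```

View pics/s8.png

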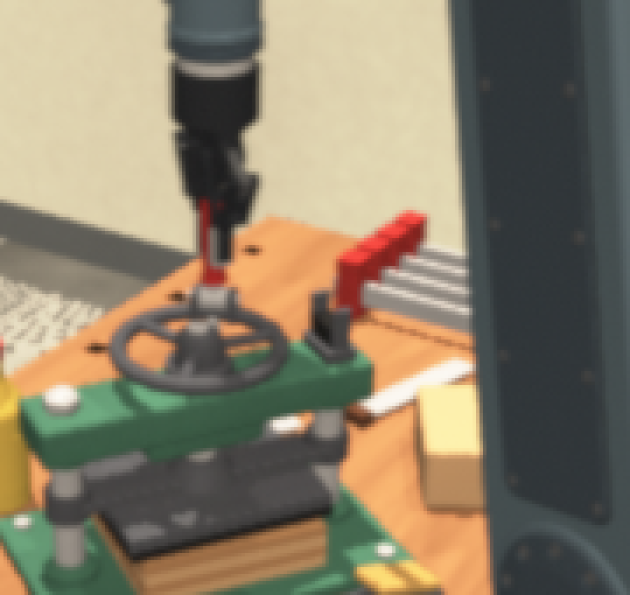

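apply_moves(
  series=[-20.9,-4.7,0,0,0,0,0,-42.2,-2.7,0,0,0,0,0,-61.9,5.7,0,0,0,0,0,-78,19.9,0,0,0,0,0,-89,38.3,0,0,0,0,0],
)

```text
t: 10.02
position: [0.5082, -0.0763, 0.2736]
tcp_rot: [0.96, -0.279, 0.002, 0.001]
contact_force: [7.3, -5.7, -1.1]
width: 0.0225
```

```bash
python3 st.py;python3 look.py s9; python3 tab.py -158.3 9,18,27,36,45
```

```text
10.025 [ 0.5082 -0.0763  0.2736] yaw x -32.36 z [ 0.004 -0.003 -1.   ] F [ 7.3 -5.7 -1.1] w 0.022522951859175418 q [-0.38  0.01  1.72 -0.    1.4   0.19]
r 0.068 ang -157.5 F radial(out+) -4.6 F resist(ccw+) 8.0
-158.3 [[-3.2, 10.3], [-4.7, 20.9], [-4.6, 31.7], [-2.7, 42.2], [0.7, 52.4]]
-203.3 [[5.0, 9.5], [11.5, 18.1], [19.2, 25.6], [27.9, 31.8], [37.6, 36.6]]
-248.3 [[10.3, 3.2], [20.9, 4.7], [31.7, 4.6], [42.2, 2.7], [52.4, -0.7]]
-293.3 [[9.5, -5.0], [18.1, -11.5], [25.6, -19.2], [31.8, -27.9], [36.6, -37.6]]
```

View pics/s9.png

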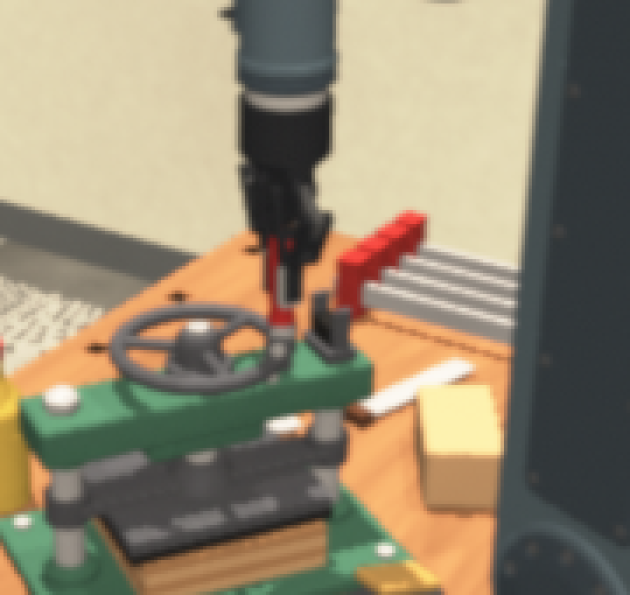

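apply_moves(
  series=[-3.2,10.3,0,0,0,0,0,-4.7,20.9,0,0,0,0,0,-4.6,31.7,0,0,0,0,0,-2.7,42.2,0,0,0,0,0,0.7,52.4,0,0,0,0,0],
)

```text
t: 10.7
position: [0.5068, -0.0242, 0.2735]
tcp_rot: [0.96, -0.278, -0.001, 0.002]
contact_force: [-7.4, -6.0, 10.2]
width: 0.0228
```

```bash
python3 st.py
```

```text
10.7 [ 0.5068 -0.0242  0.2735] yaw x -32.33 z [-0.004 -0.003 -1.   ] F [-7.4 -6.  10.2] w 0.022763196818409916 q [-0.28  0.    1.73 -0.    1.41  0.29]
r 0.0693 ang 157.9 F radial(out+) 4.6 F resist(ccw+) 8.4
```

apply_moves(
  series=[5,9.5,0,0,0,0,0,11.5,18.1,0,0,0,0,0,19.2,25.6,0,0,0,0,0],
)

```text
t: 11.08
position: [0.5247, 0.003, 0.2734]
tcp_rot: [0.961, -0.278, -0.004, 0.001]
contact_force: [-12.6, -1.3, 14.1]
width: 0.0224
```

```bash
python3 st.py;python3 look.py s10
```

```text
11.075 [0.5247 0.003  0.2734] yaw x -32.29 z [-0.007 -0.    -1.   ] F [-12.6  -1.3  14.1] w 0.022415193310640576 q [-0.22  0.04  1.69 -0.    1.42  0.34]
r 0.0706 ang 130.9 F radial(out+) 7.3 F resist(ccw+) 10.4
```

View pics/s10.png

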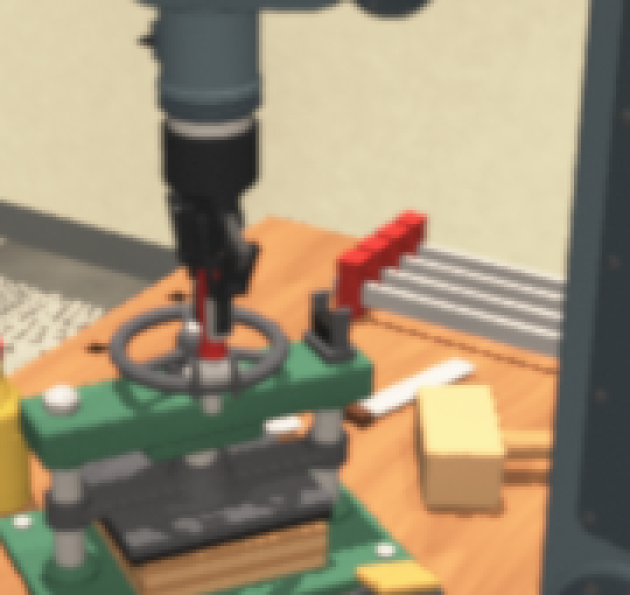

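```bash
python3 tab.py -230.3 9,18,27;python3 tab.py -230.3 9,18
```

```text
-230.3 [[8.8, 6.2], [18.4, 10.9], [28.7, 14.1]]
-257.3 [[10.6, 1.5], [21.4, 1.4], [32.0, -0.4]]
-284.3 [[10.2, -3.5], [19.7, -8.5], [28.3, -14.9]]
-311.3 [[7.5, -7.7], [13.7, -16.5], [18.4, -26.1]]
-230.3 [[8.8, 6.2], [18.4, 10.9]]
-248.3 [[10.3, 3.2], [20.9, 4.7]]
-266.3 [[10.7, -0.2], [21.3, -2.0]]
-284.3 [[10.2, -3.5], [19.7, -8.5]]
```

apply_moves(
  series=[8.6,6.4,0,0,0,0,0,18.2,11.4,0,0,0,0,0,28.4,14.6,0,0,0,0,0],
)

```text
t: 11.5
position: [0.5531, 0.0192, 0.2734]
tcp_rot: [0.961, -0.278, -0.004, -0.0]
contact_force: [-14.0, 3.2, 14.6]
width: 0.0229
```

```bash
python3 st.py
```

```text
11.5 [0.5531 0.0192 0.2734] yaw x -32.23 z [-0.008  0.003 -1.   ] F [-14.    3.2  14.6] w 0.022862644691644667 q [-0.18  0.11  1.62  0.    1.42  0.38]
r 0.0718 ang 104.5 F radial(out+) 6.6 F resist(ccw+) 12.7
```

apply_moves(
  series=[10.7,1.2,0,0,0,0,0,21.6,1,0,0,0,0,0],
)

```text
t: 11.75
position: [0.5748, 0.0217, 0.2734]
tcp_rot: [0.961, -0.277, -0.004, -0.002]
contact_force: [-13.4, 10.7, 14.9]
width: 0.0226
```

```bash
python3 st.py; python3 look.py s11
```

```text
11.75 [0.5748 0.0217 0.2734] yaw x -32.19 z [-0.007  0.006 -1.   ] F [-13.4  10.7  14.9] w 0.022608187530640787 q [-0.17  0.16  1.56  0.    1.43  0.39]
r 0.0721 ang 87.0 F radial(out+) 10.0 F resist(ccw+) 14.0
```

View pics/s11.png

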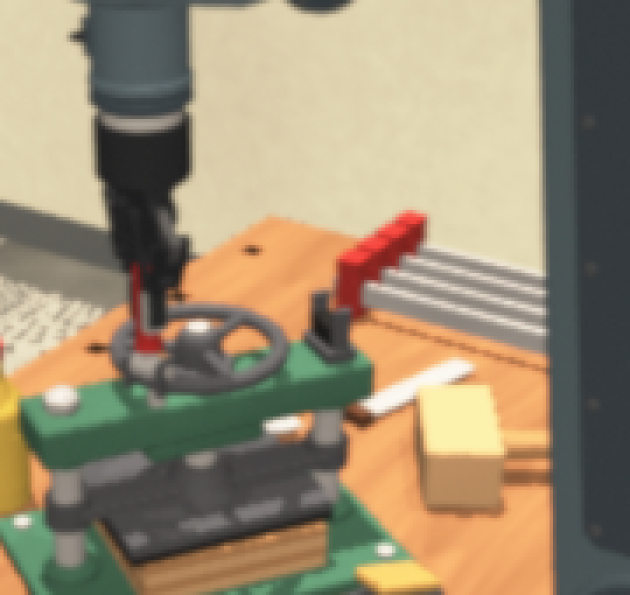

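apply_moves(
  series=[9.5,-0.8,0,0,0,0,0],
)

```text
t: 11.92
position: [0.5842, 0.0209, 0.2734]
tcp_rot: [0.961, -0.277, -0.004, -0.002]
contact_force: [-13.1, 7.5, 14.0]
width: 0.0227
```

```bash
python3 st.py
```

```text
11.925 [0.5842 0.0209 0.2734] yaw x -32.18 z [-0.007  0.006 -1.   ] F [-13.1   7.5  14. ] w 0.022743244994973353 q [-0.17  0.18  1.54  0.    1.43  0.39]
r 0.0724 ang 79.5 F radial(out+) 5.0 F resist(ccw+) 14.3
```

apply_moves(
  series=[0,0,0,0,0,0,0,0,0,0,0,0,0,0.8,0,0,0,0,0,0,0.8,0,0,0,0,0,0,0.8,0,0,0,0,0,0,0.8],
)

```text
t: 12.55
position: [0.5865, 0.0175, 0.2725]
tcp_rot: [0.961, -0.278, -0.0, 0.0]
contact_force: [-0.3, -0.6, -0.3]
width: 0.0683
```

```bash
python3 st.py; python3 look.py s12
```

```text
12.55 [0.5865 0.0175 0.2725] yaw x -32.3 z [-0.  0. -1.] F [-0.3 -0.6 -0.3] w 0.06832771354735682 q [-0.17  0.18  1.54 -0.    1.42  0.39]
r 0.0696 ang 77.1 F radial(out+) -0.7 F resist(ccw+) 0.2
```

View pics/s12.png

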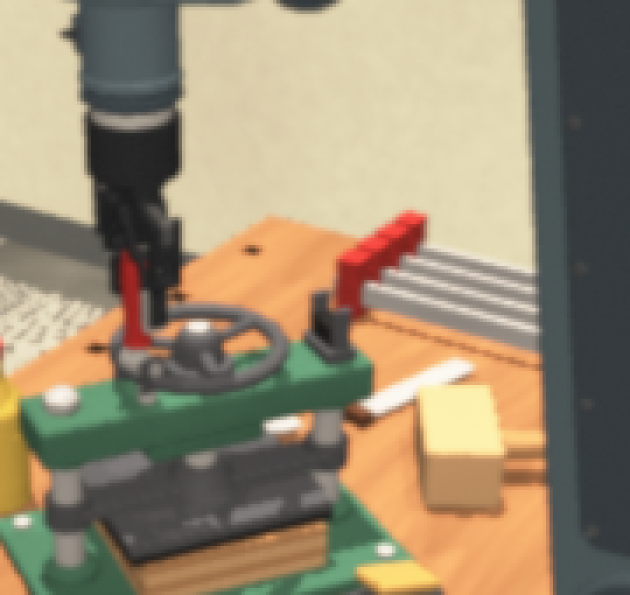

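apply_moves(
  series=[0,0,30,0,0,0,0.8,0,0,80,0,0,0,0.8,0,-30,120,0,0,0,0.8,-40,-80,120,0,0,0,0.8,-80,-130,120,0,0,0,0.8],
)

```text
t: 13.22
position: [0.5077, -0.1111, 0.3933]
tcp_rot: [0.961, -0.278, 0.001, 0.0]
contact_force: [0.7, -0.4, 0.5]
width: 0.0686
```

apply_moves(
  series=[-40,-50,0,0,0,0,1,-80,-100,0,0,0,0,1,-120,-150,0,0,0,0,1,-160,-200,0,0,0,0,1,-160,-200,0,0,0,0,1],
)

```text
t: 13.85
position: [0.346, -0.3127, 0.3927]
tcp_rot: [0.96, -0.281, -0.0, 0.0]
contact_force: [1.2, 0.9, 1.1]
width: 0.0853
```

```bash
python3 st.py; cat > chk.py <<'E'
from h import *
import sys
n=sys.argv[1]
p,d=robot.camera("side");cv2.imwrite(f"pics/{n}s.png",cv2.resize(p[100:260,210:390],None,fx=4,fy=3.75,interpolation=3))
q,e=robot.camera("top");cv2.imwrite(f"pics/{n}t.png",cv2.resize(q[130:270,230:400],None,fx=4.2,fy=4.2,interpolation=3))
np.save(n+"s.npy",d);np.save(n+"t.npy",e);cv2.imwrite(n+"s_raw.png",p);cv2.imwrite(n+"t_raw.png",q)
for c,I,D in(("side",p,d),("top",q,e)):
    hsv=cv2.cvtColor(I,cv2.COLOR_BGR2HSV);m=((hsv[...,0]<6)|(hsv[...,0]>174))&(hsv[...,1]>160)&(hsv[...,2]>70)
    P=[]
    for y,x in zip(*np.nonzero(m)):
        if D[y,x]>0:
            w=px2w(c,(x,y),depth=D[y,x])
            if np.hypot(w[0]-.571,w[1]+.05)<.2 and .225<w[2]<.36: P.append(w)
    P=np.array(P);print(c,len(P))
    if len(P)>5:
        for z in np.arange(.23,.345,.015):
            k=(P[:,2]>=z)&(P[:,2]<z+.015)
            if k.sum(): print(z.round(3),k.sum(),P[k].mean(0).round(4),"r",np.hypot(*(P[k].mean(0)[:2]-[.571,-.0503])).round(4))
E
python3 chk.py c1
```

```text
13.85 [ 0.346  -0.3127  0.3927] yaw x -32.65 z [-0.001 -0.001 -1.   ] F [1.2 0.9 1.1] w 0.08529088050393621 q [-0.99 -0.16  1.65 -0.    1.65 -0.42]
r 0.3457 ang -130.6 F radial(out+) -1.5 F resist(ccw+) 0.3
side 187
0.23 1 [0.5754 0.0218 0.2447] r 0.0722
0.245 32 [0.5804 0.0289 0.253 ] r 0.0797
0.26 27 [0.581  0.0295 0.2673] r 0.0804
0.275 30 [0.5802 0.0306 0.2827] r 0.0814
0.29 37 [0.5806 0.0294 0.2978] r 0.0803
0.305 37 [0.5805 0.0299 0.3131] r 0.0808
0.32 23 [0.5837 0.0261 0.3238] r 0.0775
top 55
0.305 8 [0.5771 0.0205 0.3174] r 0.071
0.32 47 [0.5832 0.0192 0.3261] r 0.0706
```

View pics/c1s.png

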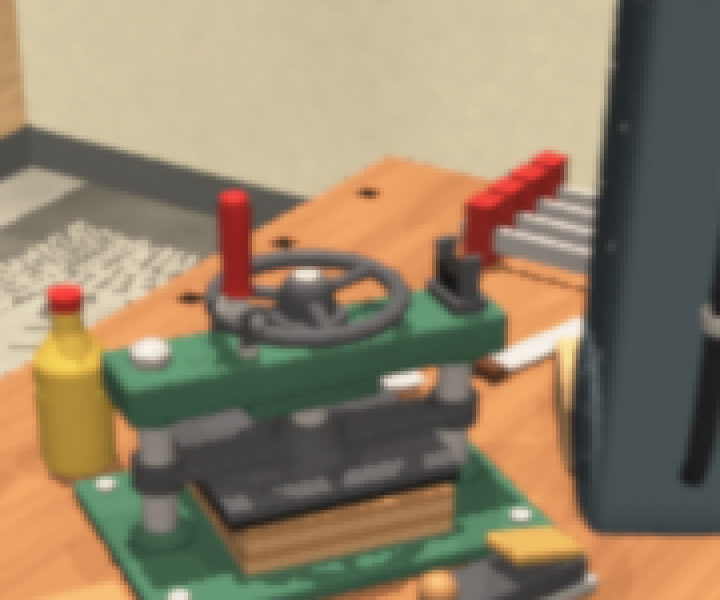

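View pics/c1t.png

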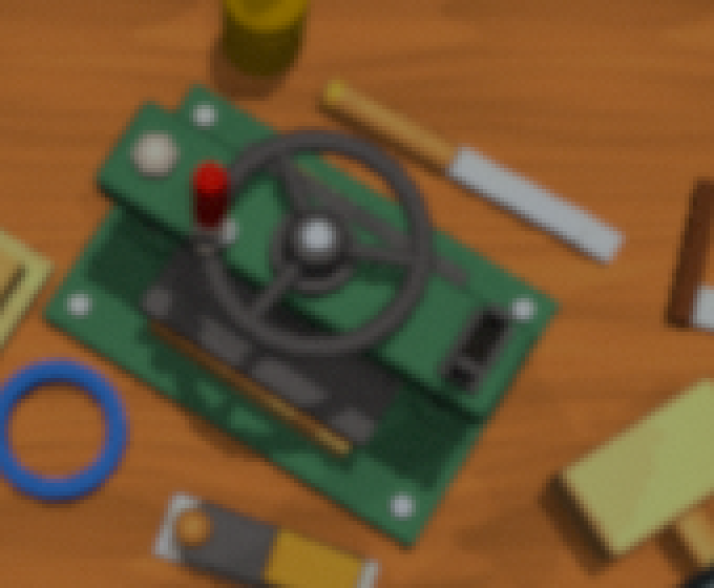

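```bash
python3 -c "
from h import *
print(robot.finish_job())"
```

```text
the job is handed in; nothing more can be done
None
```

I clamped the panel and handed the job in at about 14 s, well inside the 67 s limit. No verdict is reported at hand-in.

- **Crank handle:** I lifted it out of the fork and swung it up until it latched. Before winding I opened the gripper to check, and the handle stood on its own.
- **Winding:** I turned the wheel about 518° clockwise, which is about 17.3 mm of platen travel. The force needed at the handle was about 8 N running free. It began to rise by about 468°, as expected if the panel in the press is the 42 mm one.
- **Stopping point:** I stopped at about 14.3 N at the handle. That puts the clamping at roughly 200 N going by the travel, or about 240 N going by the force. These two estimates disagree somewhat, but both are below the 290 N the screw holds.
- **Last checks:** With the gripper clear, both cameras showed the handle upright, its top 71 mm from the wheel's axis. The wheel was still where I left it. The panel and the nearby things in view looked unmoved; I judged that by eye and did not measure it.
- **Forces:** While winding, the tool also read up to 15 N upwards and 10 N radially. I did not trace the cause; both are far below the limits, and both dropped to zero once I let go.

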